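Sweep the loose nuts off the clamping plate into the tray

ROBOT

A 6-joint arm with a two-finger parallel gripper is mounted at the origin on the work surface. World frame = base frame: x ahead of the robot, y to its left, z up, the work surface at z = 0. Lengths are in m, angles in degrees, forces in N, time in s.
With the tool pointing down it reaches from about 0.35 to 0.875 m from the base axis. Payload 4.2 kg.
Tool frame: the origin (TCP) lies between the finger pads; the fingertips stand 14 mm ahead of it and the grasp point (between the pads) lies 5 mm behind it (r.tcp_to_tips is the distance from the TCP to the fingertips, in m); y points along the fingers, x is the direction in which the jaws open and shut, and the axes are right-handed (so a half turn about y gives the same grasp; the last joint's range is limited). The gripper opens to 87 mm and grips with 3 to 60 N. Pads are 19 mm wide; open, the fingers measure 117 mm over their backs; the gripper's body (75 mm by 190 mm) begins 51 mm behind the grasp point.
Start: joints at [81.337, 22.042, 0.453, 0, -68.411, -14.817], TCP at [0.249, 0.573, 0.237] pointing down, gripper open.
Joint ranges: [-179.83, 179.83], [-69.29, 118.12], [-61.27, 80.66], [-181.25, 117.63], [-171.15, -9.14], [-177.46, 177.46]. Speed limits (degrees/s): [159.86, 159.86, 180, 180, 180, 180].

INTERFACE

Orientations are given as a 3x3 rotation matrix whose columns are the frame's x, y, z axes.
In Python, from station import sense, optics, ticket, r gives the robot as it stands.
- The arm moves only by the tool carry_out, never from a script. Its argument "steps" is a list that holds one entry, the list of rows, each a list of 6 numbers: the shift along the world's x, y, z in cm, then the turn, a rotation vector about the world's x, y, z in rad. A call has 1 to 20 rows; each row is the pose to reach, as a shift and turn from the pose commanded when the call began; what a row does not reach only later rows make up. A row lasts 1/8 s, in which the tool goes at most 62.5 mm and 10.7 degrees, less where a joint would pass 70% of its speed; a pose out of reach is approached as far as the arm can. A call with a gripper value outside its range is refused whole. "fingers" is the closure in counts, from 0 (fully open) to 255 (shut), set as the call begins (left out, the last holds). The fingers move at their own pace and stop on an object; the grip force is fixed at half the most. Time passes only in rows, so rows that repeat a pose let the fingers close. It gives the time, the measured TCP pose, the force and the opening at its end, in the units of the state.
- sense(): the state, without advancing time (a new reading comes with each control period).
- optics.capture(name): name is "scene" or "top"; returns a dict with "image" (400x640x3 uint8, red, green, blue), "fov_y" (degrees; the focal length in pixels is half the picture's height over the tangent of half this angle, whatever the lens; pixels are square), "cx", "cy" (the principal point, pixels), "rvec" (rotation vector, rad) and "tvec" (3), from world to camera coordinates, as OpenCV has them. Camera axes: x right, y down, z forward; pixel columns grow to the right and rows downward; lengths in m; the calibration is good to about 2 mm. A picture is of the moment at which its call begins. There is no depth.
- ticket.finish_job(): hands the job in, once; it reports no verdict.
The state is a dict: "time_s": time; "joints": joint angles; "joint_velocities": joint speeds; "effort": joint torques, N m; "tcp_pos": TCP position; "ee_rot": TCP orientation; "wrist_force": force on the tool from outside, world axes, zero at the start; "moment": the same for the moment, N m; "gripper_width": opening from 0.0 (shut) to 1.0 (fully open).
Only numpy, scipy, OpenCV 4.12 (cv2) and the standard library are available. Lean on these libraries where they do the work, as an engineer would, in place of code of your own. Each camera call takes 0.05 s, during which the arm holds its last target.

TASK

Clear the clamping plate for the next set-up: with your fingertips, sweep the four loose hex nuts across the plate and over its end into the steel tray that stands against it. Only push the nuts along the plate, do not pinch or pick them up, and leave the screw jack, the set-up block and the spanner where they are.

Things in the scene. Friction and masses are not known exactly. Their poses are not given: they have to be found in the camera images.
- plate_top (a point): centre of the top face of the cast-iron T-slotted clamping plate, bolted to the bench: 230 mm along its x, 280 mm along its y, level, 65 mm above the bench. Three 12 mm T-slots run along y (middle and 60 mm either side); nuts slide across them without catching. No rim: a nut pushed over an edge drops off.
- tray: open-topped sheet-steel parts tray, fixed, against the plate's +y or -y end (1 mm gap; it may be either end) and turned like the plate: 210 mm along x, 130 mm along y, rim 59 mm above the bench (6 mm below the plate's top), walls and floor 3 mm. Origin: centre of its underside, 206 mm from the plate's centre along the plate's y.
- rack: hardwood rack at the plate's other short end, fixed: 190 mm along x, 80 mm along y, 38 mm high, with steel collets and cutters standing in it up to 72 mm above the bench. Origin: centre of its underside, 206 mm from the plate's centre. Bystander.
- nut1_center (a point): a plain steel M20 hex nut lying flat on the clamping plate, 30 mm across flats, 35 mm across corners, 16 mm high, about 64 g, slides freely; the four nuts are alike. This point is its centre, 8 mm above its underside.
- nut2_center (a point): a plain steel M20 hex nut lying flat on the clamping plate, 30 mm across flats, 35 mm across corners, 16 mm high, about 64 g, slides freely; the four nuts are alike. This point is its centre, 8 mm above its underside.
- nut3_center (a point): a plain steel M20 hex nut lying flat on the clamping plate, 30 mm across flats, 35 mm across corners, 16 mm high, about 64 g, slides freely; the four nuts are alike. This point is its centre, 8 mm above its underside.
- nut4_center (a point): a plain steel M20 hex nut lying flat on the clamping plate, 30 mm across flats, 35 mm across corners, 16 mm high, about 64 g, slides freely; the four nuts are alike. This point is its centre, 8 mm above its underside.
- jack_center (a point): a small screw jack standing loose near the plate's middle line: round iron foot 38 mm across, screw and round head, 40 mm high. This point is its centre, half-way up. Bystander: it stays where it is.
- block_center (a point): a drilled steel set-up block standing loose on its long edge near the plate's middle line: 25 mm along its own x, 70 mm along its own y, 35 mm high. This point is its centre, half-way up. Bystander: it stays where it is.
- spanner_mid (a point): the middle of an open-ended spanner, 220 mm long, about 10 mm thick, lying flat on the bench beyond the plate's far side, roughly along the bench. Bystander: it stays where it is.

How it is judged (in metres and radians):
At the end, for the whole second after the job is handed in: All four nuts lie at rest in the tray, within its walls and with their centres below its rim; the screw jack and the set-up block stand upright (within 0.1 rad) and they and the spanner are within 10 mm of where they began (x of nut1_center in the frame of tray between -0.105 and 0.105 m and y of nut1_center in the frame of tray between -0.065 and 0.065 m and height (world z) of each of nut1_center, nut2_center, nut3_center, nut4_center below 0.059 m and linear speed of each of nut1, nut2, nut3, nut4 below 0.02 m/s and x of nut2_center in the frame of tray between -0.105 and 0.105 m and y of nut2_center in the frame of tray between -0.065 and 0.065 m and x of nut3_center in the frame of tray between -0.105 and 0.105 m and y of nut3_center in the frame of tray between -0.065 and 0.065 m and x of nut4_center in the frame of tray between -0.105 and 0.105 m and y of nut4_center in the frame of tray between -0.065 and 0.065 m and distance of each of jack_center, block_center, spanner_mid from where it was at the start of the episode below 0.01 m and angle between each of jack_center, block_center's own z axis and vertical below 0.1 rad); the robot touches nothing.
It fails at once if a nut is picked up: its centre rises more than 24 mm above where it lies on the plate (height (world z) of any of nut1_center, nut2_center, nut3_center, nut4_center above 0.097 m).
It fails at once if a nut is pinched or squeezed: more than 25 N between the fingers and a nut (contact force between the fingers and nut1 above 25 N or contact force between the fingers and nut2 above 25 N or contact force between the fingers and nut3 above 25 N or contact force between the fingers and nut4 above 25 N).
It fails at once if a nut lands on the bench: its centre is lower than 30 mm above the bench, outside the tray ((height (world z) of nut1_center below 0.03 m and not (x of nut1_center in the frame of tray between -0.105 and 0.105 m and y of nut1_center in the frame of tray between -0.065 and 0.065 m)) or (height (world z) of nut2_center below 0.03 m and not (x of nut2_center in the frame of tray between -0.105 and 0.105 m and y of nut2_center in the frame of tray between -0.065 and 0.065 m)) or (height (world z) of nut3_center below 0.03 m and not (x of nut3_center in the frame of tray between -0.105 and 0.105 m and y of nut3_center in the frame of tray between -0.065 and 0.065 m)) or (height (world z) of nut4_center below 0.03 m and not (x of nut4_center in the frame of tray between -0.105 and 0.105 m and y of nut4_center in the frame of tray between -0.065 and 0.065 m))).
It fails at once if the screw jack, the set-up block or the spanner is shifted by more than 10 mm or tipped (not (distance of jack_center from where it was at the start of the episode below 0.01 m) or not (angle between jack_center's own z axis and vertical below 0.1 rad) or not (distance of block_center from where it was at the start of the episode below 0.01 m) or not (angle between block_center's own z axis and vertical below 0.1 rad) or not (distance of spanner_mid from where it was at the start of the episode below 0.01 m)).
It also fails if it takes over 67 s, if anything falls off the work surface, if the arm or the gripper's body presses on something with over 40 N, if the wrist force passes 120 N, or if a joint passes its speed limit or range.

## Working session

There is one attempt and no reset: what is moved stays moved. The work goes in short steps, Python scripts to look and compute and a tool call to move; the robot and the scene stay as the last step left them, time stands still between calls to the robot, and variables do not carry over. Pictures are saved under pics/ and viewed, and the job is handed in when it is done.

Besides the shell and the picture viewer there is one more tool, called after "Request:" by a JSON object that holds its "api" and its "payload", one argument or row to a line. carry_out: Moves the arm, as the interface text tells. Its arguments: {"type":"object","properties":{"steps":{"type":"array","items":{"type":"array","items":{"type":"array","items":{"type":"number"}}}},"fingers":{"type":"number"}},"required":["steps"]}

```bash
mkdir -p pics; ls; cat > h.py <<'E'
import numpy as np, cv2
from station import sense, optics, ticket, r
def cap(n):
    d=optics.capture(n); return d
def K(d):
    h=d["image"].shape[0]; f=h/2/np.tan(np.radians(d["fov_y"])/2)
    return np.array([[f,0,d["cx"]],[0,f,d["cy"]],[0,0,1]])
def proj(d,P):
    p,_=cv2.projectPoints(np.array(P,float).reshape(-1,1,3),np.array(d["rvec"],float),np.array(d["tvec"],float),K(d),None); return p.reshape(-1,2)
def unp(d,uv,z):
    R=cv2.Rodrigues(np.array(d["rvec"],float))[0]; t=np.array(d["tvec"],float).reshape(3)
    c=-R.T@t; out=[]
    for u,v in uv:
        ray=R.T@np.linalg.inv(K(d))@np.array([u,v,1.]); s=(z-c[2])/ray[2]; out.append(c+s*ray)
    return np.array(out)
def save(d,name,box=None,k=1):
    im=d["image"][:,:,::-1]
    if box: im=im[box[1]:box[3],box[0]:box[2]]
    if k!=1: im=cv2.resize(im,None,fx=k,fy=k,interpolation=cv2.INTER_CUBIC)
    cv2.imwrite("pics/"+name,im)
E
python3 - <<'E'
from h import *
for n in ("scene","top"):
    d=cap(n); save(d,n+"0.png"); print({k:v for k,v in d.items() if k!="image"})
print(sense()); print(r.tcp_to_tips)
E
```

```text
pics
{'fov_y': 48.62537719758815, 'cx': 312.6491684519483, 'cy': 201.69730425736762, 'rvec': array([ 2.45747069,  0.78048064, -0.23085791]), 'tvec': array([-0.53672058, -0.23673599,  1.12864773])}
{'fov_y': 54.16140374629294, 'cx': 321.41903331548895, 'cy': 196.1236836326832, 'rvec': array([ 2.2116095 , -2.15297335,  0.11180813]), 'tvec': array([-0.011381  ,  0.65679882,  0.68672722])}
{'time_s': 0.1, 'joints': array([ 8.13361202e+01,  2.20851752e+01,  3.87743941e-01, -2.37371841e-02,
       -6.84126214e+01, -1.48160185e+01]), 'joint_velocities': array([ 0.08221961, -0.12136708,  0.20794456,  0.1024093 ,  0.02219034,
        0.06493368]), 'effort': array([-5.22723476e-04, -3.91686451e+01,  1.87935501e+01,  4.23192725e+00,
        1.34643549e-02, -7.40564269e-05]), 'tcp_pos': array([0.24880847, 0.57277857, 0.23558643]), 'ee_rot': array([[-3.98566787e-01, -6.70173877e-04,  9.17139066e-01],
       [-9.17137227e-01, -1.84080171e-03, -3.98567333e-01],
       [ 1.95538057e-03, -9.99998081e-01,  1.19041010e-04]]), 'wrist_force': array([ 0.29815779, -0.17128074, -0.34785506]), 'moment': array([-0.03274222, -0.05845174,  0.00644378]), 'gripper_width': 1.0006772957988679}
0.014
```

View pics/scene0.png

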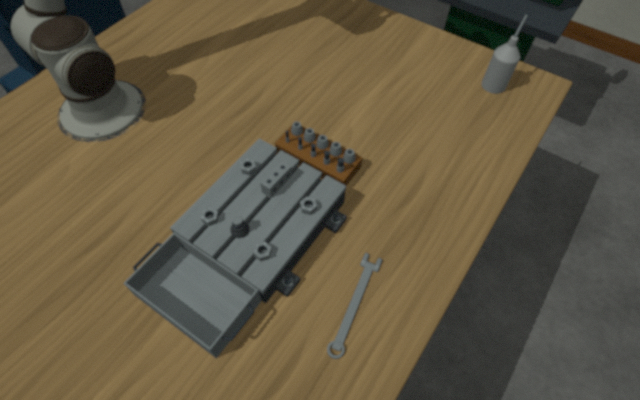

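View pics/top0.png

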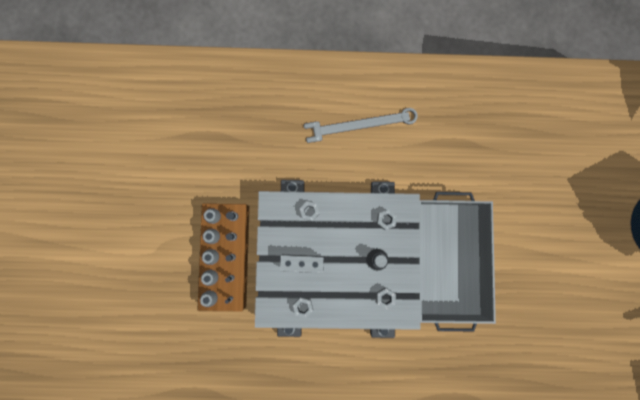

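The top view shows the plate at (258–420, 192–328) with the tray to its right. The nuts are at about (308,210), (387,218), (303,307) and (387,298), the jack at (377,260) and the block at (301,263). I'll enlarge it.

```bash
python3 - <<'E'
from h import *
d=cap("top"); save(d,"top1.png",(245,180,505,340),3)
d2=cap("scene"); save(d2,"scene1.png",(120,110,380,360),3)
pl=unp(d,[(258,192),(420,193),(422,328),(256,327)],.065); print(pl.round(4)); print(pl.mean(0))
E
```

```text
[[ 0.6578  0.117   0.065 ]
 [ 0.6639 -0.1652  0.065 ]
 [ 0.4342 -0.1695  0.065 ]
 [ 0.4294  0.1111  0.065 ]]
[ 0.54632985 -0.02668069  0.065     ]
```

View pics/top1.png

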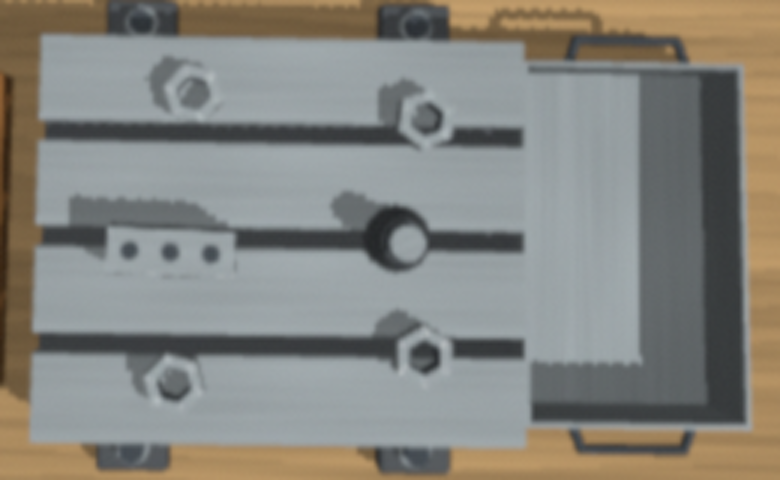

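View pics/scene1.png

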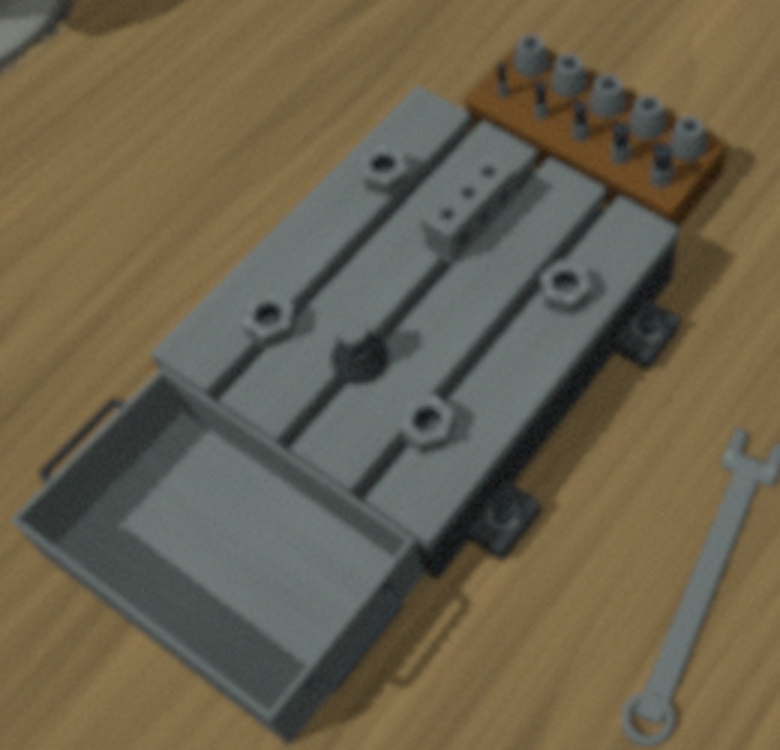

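```bash
python3 - <<'E'
from h import *
d=cap("top"); d2=cap("scene")
f=lambda L,o:[(u/3+o[0]-.33,v/3+o[1]-.33) for u,v in L]
T=(245,180);S=(120,110)
print("plate",unp(d,f([(40,35),(523,42),(527,447),(30,442)],T),.065).round(4))
print("plateS",unp(d2,f([(676,228),(428,548),(157,355),(420,87)],S),.065).round(4))
print("tray rim",unp(d,f([(742,66),(748,428),(530,66),(530,425)],T),.059).round(4))
print("nutsABCD",unp(d,f([(193,92),(426,118),(174,381),(426,354)],T),.081).round(4))
print("nutsS",unp(d2,f([(566,282),(429,421),(384,165),(268,316)],S),.081).round(4))
print("jackhead",unp(d,f([(408,243)],T),.105).round(4),"foot",unp(d,f([(395,238)],T),.07).round(4), "S",unp(d2,f([(362,356)],S),.07).round(4))
print("block",unp(d,f([(107,226),(236,231),(235,272),(104,262)],T),.1).round(4))
s=sense();print(s["joints"])
E
```

```text
plate [[ 0.659   0.117   0.065 ]
 [ 0.6627 -0.1635  0.065 ]
 [ 0.433  -0.1667  0.065 ]
 [ 0.4294  0.1133  0.065 ]]
plateS [[ 0.6578  0.1151  0.065 ]
 [ 0.6641 -0.1662  0.065 ]
 [ 0.4375 -0.1646  0.065 ]
 [ 0.4322  0.113   0.065 ]]
tray rim [[ 0.6527 -0.2943  0.059 ]
 [ 0.445  -0.2951  0.059 ]
 [ 0.6493 -0.1692  0.059 ]
 [ 0.4438 -0.17    0.059 ]]
nutsABCD [[ 0.6276  0.0273  0.081 ]
 [ 0.6164 -0.1045  0.081 ]
 [ 0.4678  0.0331  0.081 ]
 [ 0.4858 -0.106   0.081 ]]
nutsS [[ 0.6276  0.0265  0.081 ]
 [ 0.618  -0.1055  0.081 ]
 [ 0.4671  0.0324  0.081 ]
 [ 0.4853 -0.1064  0.081 ]]
jackhead [[ 0.5481 -0.0912  0.105 ]] foot [[ 0.5482 -0.0896  0.07  ]] S [[ 0.5491 -0.0901  0.07  ]]
block [[0.5527 0.0713 0.1   ]
 [0.5518 0.0014 0.1   ]
 [0.5299 0.0014 0.1   ]
 [0.5335 0.0723 0.1   ]]
[ 8.13369493e+01  2.20598862e+01  4.29295150e-01 -7.15647089e-03
 -6.84080789e+01 -1.48181826e+01]
```

Request:
{"api": "carry_out", "payload": {
  "steps": [
    [[2.6,-4.5,0,0,0,-0.083],[5.2,-9,0,0,0,-0.166],[7.8,-13.5,0,0,0,-0.25],[10.4,-18,0,0,0,-0.33],[13,-22.5,0,0,0,-0.415],[15.6,-27,0,0,0,-0.5],[18.2,-31.5,0,0,0,-0.58],[20.8,-36,0,0,0,-0.66],[23.4,-40.5,0,0,0,-0.75],[26,-45,0,0,0,-0.83],[28.6,-49.5,0,0,0,-0.91],[31.2,-54,-1,0,0,-1.0],[33.8,-58.5,-2.5,0,0,-1.08],[36.8,-63.3,-3.7,0,0,-1.15],[36.8,-63.3,-6,0,0,-1.15],[36.8,-63.3,-8,0,0,-1.15],[36.8,-63.3,-8,0,0,-1.15],[36.8,-63.3,-8,0,0,-1.15]]
  ],
  "fingers": 220
}}

```text
time_s: 2.55
tcp_pos: [0.6176, -0.0596, 0.1575]
ee_rot: [[-1.0, 0.002, 0.012], [-0.012, -0.0, -1.0], [-0.002, -1.0, 0.0]]
wrist_force: [0.3, 0.0, 0.1]
gripper_width: 0.136
```

```bash
python3 - <<'E'
from h import *
d=cap("top"); save(d,"top2.png",(245,150,505,340),3)
d2=cap("scene"); save(d2,"scene2.png",(120,70,380,320),3)
s=sense();print(s["tcp_pos"],s["joints"])
E
```

```text
[ 0.61768975 -0.05947064  0.15794867] [ 9.43204015e+00  2.51377119e+01 -6.56144458e+00  2.12584279e-02
 -5.81598612e+01 -8.77722073e+00]
```

View pics/scene2.png

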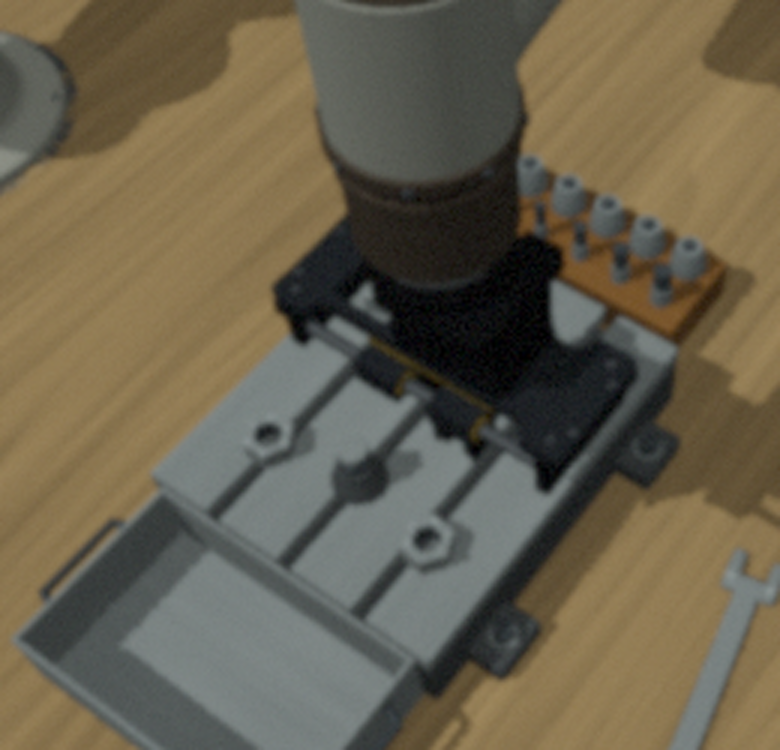

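View pics/top2.png

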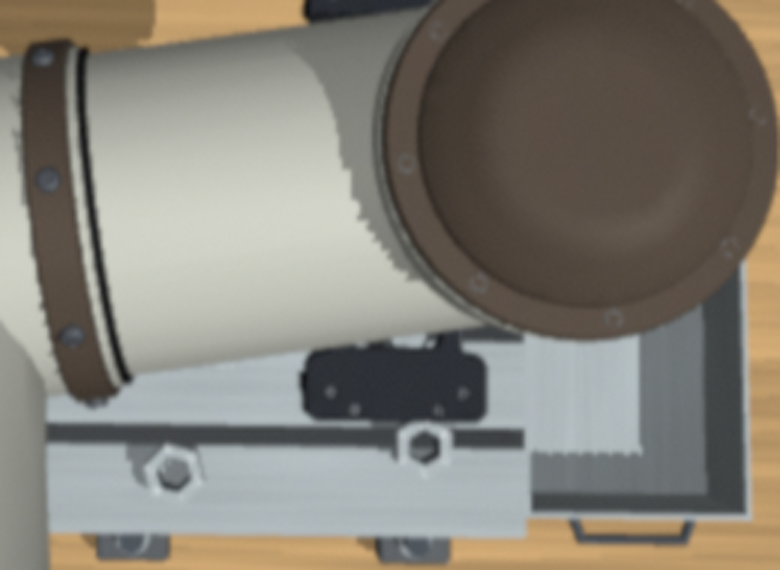

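Request:
{"api": "carry_out", "payload": {
  "steps": [
    [[0,0,-2.5,0,0,0],[0,0,-5,0,0,0],[0,0,-6.5,0,0,0],[0,0,-7.3,0,0,0],[0,0,-7.3,0,0,0],[0,-0.5,-7.3,0,0,0],[0,-1.0,-7.3,0,0,0],[0,-1.4,-7.3,0,0,0],[0,-1.8,-7.3,0,0,0],[0,-2.2,-7.3,0,0,0],[0,-2.6,-7.3,0,0,0],[0,-3.0,-7.3,0,0,0]]
  ]
}}

```text
time_s: 4.15
tcp_pos: [0.6171, -0.0899, 0.0836]
ee_rot: [[-1.0, 0.0, 0.011], [-0.011, 0.0, -1.0], [-0.0, -1.0, -0.0]]
wrist_force: [0.8, 0.1, 0.8]
gripper_width: 0.134
```

```bash
python3 - <<'E'
from h import *
d2=cap("scene"); save(d2,"scene3.png",(120,110,380,360),3)
E
```

```text
(no output)
```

View pics/scene3.png

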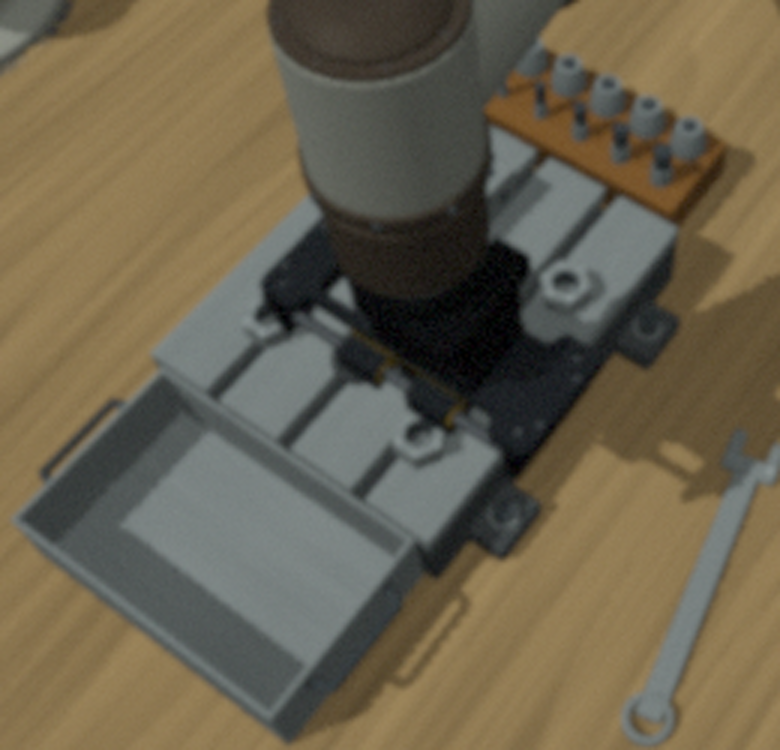

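The nut has moved, and its hole is now near crop (420,438). The height is right, so I'll keep pushing it over the end, then lift.

Request:
{"api": "carry_out", "payload": {
  "steps": [
    [[0,-0.6,0,0,0,0],[0,-1.2,0,0,0,0],[0,-1.8,0,0,0,0],[0,-2.4,0,0,0,0],[-0.1,-3.0,0,0,0,0],[-0.1,-3.6,0,0,0,0],[-0.2,-4.2,0,0,0,0],[-0.2,-4.8,0,0,0,0],[-0.2,-5.4,0,0,0,0],[-0.2,-6,0,0,0,0],[-0.2,-6.6,0,0,0,0],[-0.2,-7.2,0,0,0,0],[-0.2,-7.8,0,0,0,0],[-0.2,-8.4,0,0,0,0],[-0.2,-9,0,0,0,0],[-0.2,-9,0,0,0,0],[-0.2,-9,2,0,0,0],[-0.2,-9,5,0,0,0],[-0.2,-9,7.3,0,0,0]]
  ]
}}

```text
time_s: 6.58
tcp_pos: [0.6153, -0.1796, 0.1578]
ee_rot: [[-1.0, 0.001, 0.011], [-0.011, -0.0, -1.0], [-0.001, -1.0, 0.0]]
wrist_force: [-0.1, -0.5, 0.7]
gripper_width: 0.136
```

```bash
python3 - <<'E'
from h import *
d2=cap("scene"); save(d2,"scene4.png",(120,110,380,360),3)
E
```

```text
(no output)
```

View pics/scene4.png

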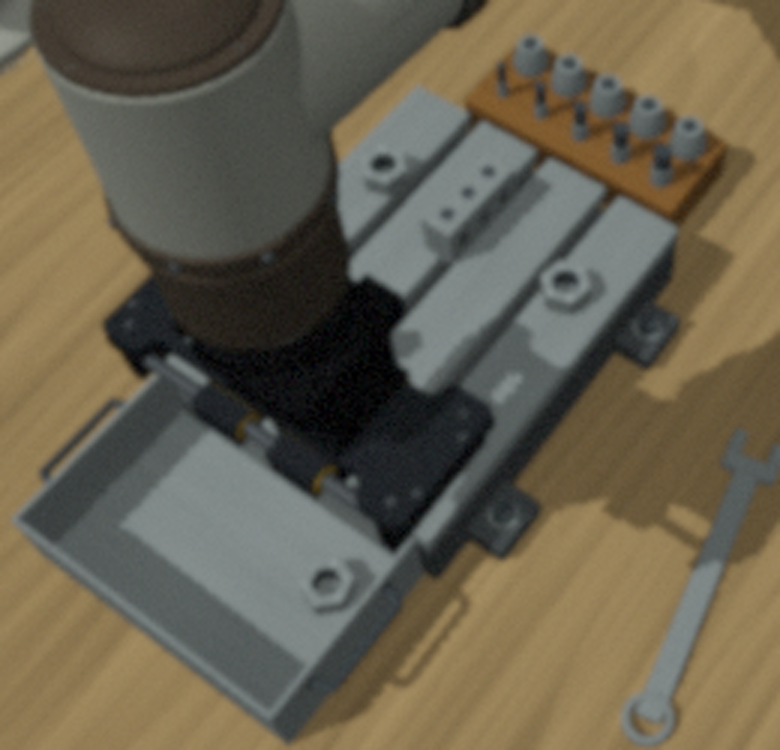

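Nut B is in the tray at crop (328,583). Next is nut A.

Request:
{"api": "carry_out", "payload": {
  "steps": [
    [[0.3,4.5,0,0,0,-0.02],[0.6,9.5,0,0,0,-0.04],[0.9,14.5,0,0,0,-0.06],[1.2,19.5,0,0,0,-0.08],[1.6,23.5,0,0,0,-0.086],[1.6,25.2,0,0,0,-0.086],[1.6,25.2,-3,0,0,-0.086],[1.6,25.2,-5.5,0,0,-0.086],[1.6,25.2,-7,0,0,-0.086],[1.6,25.2,-7.3,0,0,-0.086],[1.55,24.6,-7.3,0,0,-0.086],[1.5,24.0,-7.3,0,0,-0.086],[1.46,23.5,-7.3,0,0,-0.086],[1.42,23.0,-7.3,0,0,-0.086],[1.38,22.5,-7.3,0,0,-0.086],[1.34,22.0,-7.3,0,0,-0.086],[1.3,21.5,-7.3,0,0,-0.086],[1.26,21.0,-7.3,0,0,-0.086],[1.22,20.5,-7.3,0,0,-0.086],[1.18,20.0,-7.3,0,0,-0.086]]
  ]
}}

```text
time_s: 9.12
tcp_pos: [0.6268, 0.0199, 0.0835]
ee_rot: [[-0.997, 0.0, -0.075], [0.075, 0.0, -0.997], [-0.0, -1.0, -0.0]]
wrist_force: [0.9, 1.0, 0.8]
gripper_width: 0.135
```

```bash
python3 - <<'E'
from h import *
d2=cap("scene"); save(d2,"scene5.png",(120,110,380,360),3)
E
```

```text
(no output)
```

View pics/scene5.png

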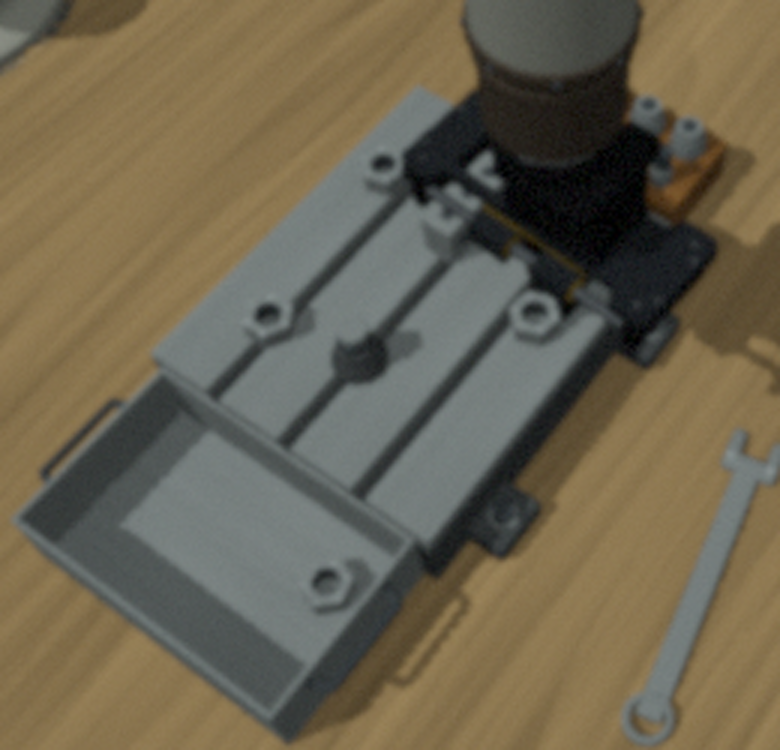

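Nut A is at (536,313) and moving straight. Continuing.

Request:
{"api": "carry_out", "payload": {
  "steps": [
    [[-0.06,-0.7,0,0,0,0],[-0.12,-1.5,0,0,0,0],[-0.18,-2.3,0,0,0,0],[-0.24,-3.1,0,0,0,0],[-0.3,-3.9,0,0,0,0],[-0.36,-4.7,0,0,0,0],[-0.42,-5.5,0,0,0,0],[-0.48,-6.3,0,0,0,0],[-0.54,-7.1,0,0,0,0],[-0.6,-7.9,0,0,0,0],[-0.66,-8.7,0,0,0,0],[-0.72,-9.5,0,0,0,0],[-0.78,-10.3,0,0,0,0],[-0.84,-11.1,0,0,0,0],[-0.9,-11.9,0,0,0,0],[-0.95,-12.5,0,0,0,0],[-1.0,-13.1,0,0,0,0]]
  ]
}}

```text
time_s: 11.3
tcp_pos: [0.6167, -0.1112, 0.0836]
ee_rot: [[-0.997, -0.0, -0.075], [0.075, 0.0, -0.997], [0.0, -1.0, -0.0]]
wrist_force: [0.3, 0.1, 1.0]
gripper_width: 0.138
```

```bash
python3 - <<'E'
from h import *
d2=cap("scene"); save(d2,"scene6.png",(120,110,380,360),3)
E
```

```text
(no output)
```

View pics/scene6.png

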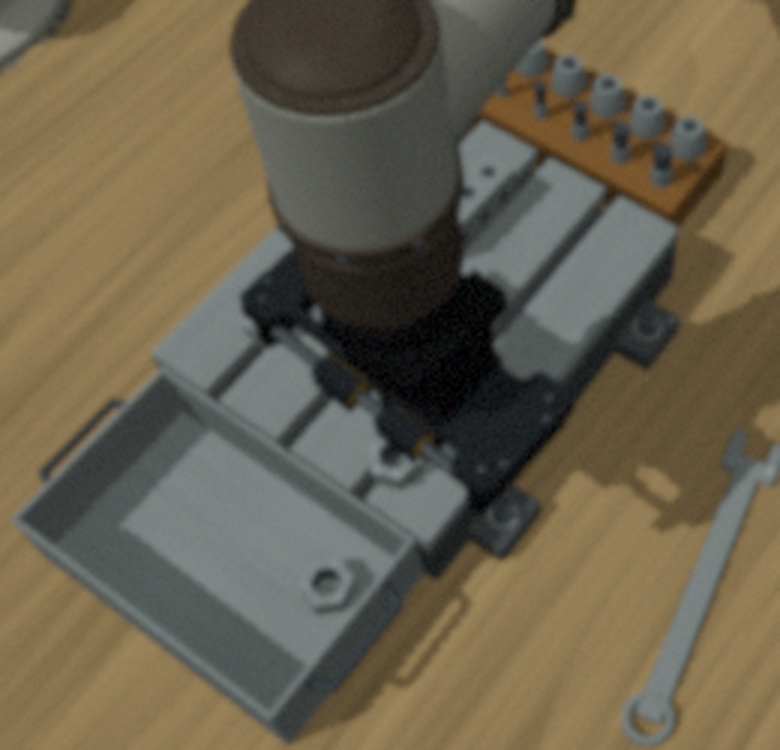

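Request:
{"api": "carry_out", "payload": {
  "steps": [
    [[-0.04,-0.6,0,0,0,0],[-0.08,-1.2,0,0,0,0],[-0.12,-1.8,0,0,0,0],[-0.16,-2.4,0,0,0,0],[-0.2,-3.0,0,0,0,0],[-0.24,-3.6,0,0,0,0],[-0.28,-4.2,0,0,0,0],[-0.32,-4.8,0,0,0,0],[-0.36,-5.4,0,0,0,0],[-0.4,-6.0,0,0,0,0],[-0.44,-6.6,0,0,0,0],[-0.48,-7.0,0,0,0,0],[-0.48,-7.0,0,0,0,0],[-0.48,-7.0,2,0,0,0],[-0.48,-7.0,5,0,0,0],[-0.48,-7.0,7.3,0,0,0],[-0.48,-7.0,7.3,0,0,0]]
  ]
}}

```text
time_s: 13.48
tcp_pos: [0.6133, -0.1807, 0.1589]
ee_rot: [[-0.997, 0.005, -0.074], [0.074, -0.001, -0.997], [-0.005, -1.0, 0.0]]
wrist_force: [0.3, 0.4, -0.5]
gripper_width: 0.133
```

```bash
python3 - <<'E'
from h import *
d2=cap("scene"); save(d2,"scene7.png",(120,110,380,360),3)
E
```

```text
(no output)
```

View pics/scene7.png

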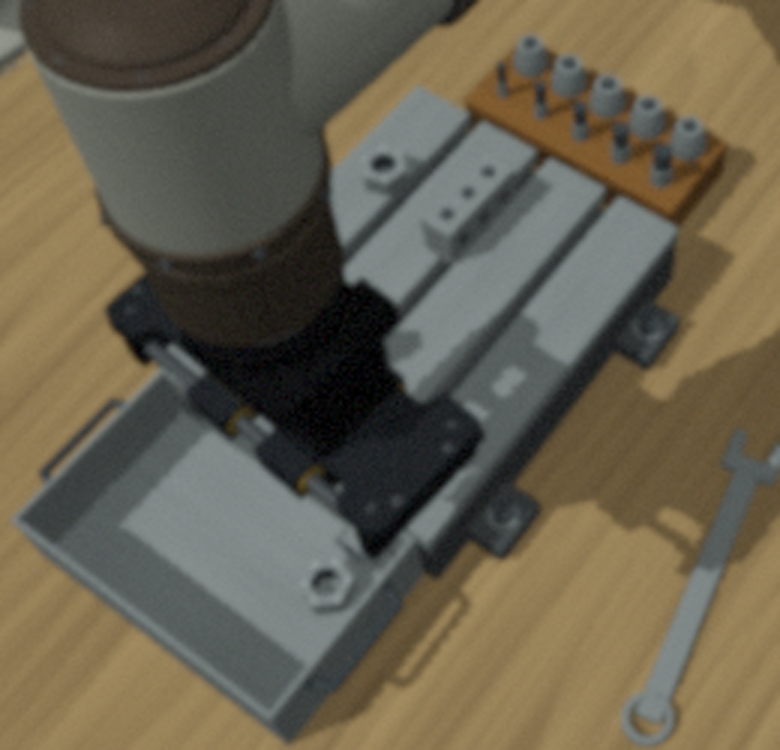

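Request:
{"api": "carry_out", "payload": {
  "steps": [
    [[-3,3,0,0,0,0.02],[-6,6,0,0,0,0.05],[-9,9,0,0,0,0.08],[-12,11.5,0,0,0,0.095],[-12.9,12.3,0,0,0,0.095],[-12.9,12.3,0,0,0,0.095]]
  ]
}}

```text
time_s: 14.28
tcp_pos: [0.4828, -0.0575, 0.1562]
ee_rot: [[-1.0, -0.0, 0.021], [-0.021, -0.0, -1.0], [0.0, -1.0, 0.0]]
wrist_force: [-0.2, -0.0, 0.6]
gripper_width: 0.142
```

```bash
python3 - <<'E'
from h import *
d2=cap("scene"); save(d2,"scene8.png",(120,110,380,360),3)
E
```

```text
(no output)
```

View pics/scene8.png

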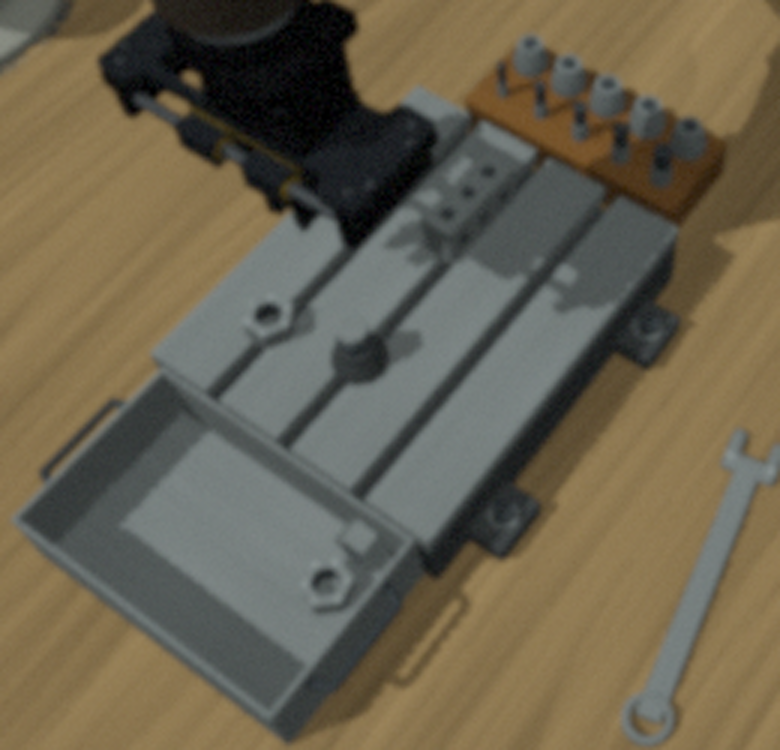

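Nuts A and B are both in the tray: A is tilted near (360,540) and B is at (328,583). Next is nut D.

Request:
{"api": "carry_out", "payload": {
  "steps": [
    [[0.1,0,-3,0,0,0],[0.1,0,-5.5,0,0,0],[0.1,0,-6.8,0,0,0],[0.1,0,-7.2,0,0,0],[0.1,-0.5,-7.2,0,0,0],[0.1,-1.0,-7.2,0,0,0],[0.1,-1.5,-7.2,0,0,0],[0.1,-2.0,-7.2,0,0,0],[0.15,-2.5,-7.2,0,0,0],[0.2,-3.0,-7.2,0,0,0],[0.2,-3.6,-7.2,0,0,0],[0.2,-4.2,-7.2,0,0,0],[0.2,-4.8,-7.2,0,0,0],[0.25,-5.4,-7.2,0,0,0],[0.25,-6.0,-7.2,0,0,0],[0.3,-6.6,-7.2,0,0,0]]
  ]
}}

```text
time_s: 16.32
tcp_pos: [0.4859, -0.1242, 0.0845]
ee_rot: [[-1.0, -0.0, 0.02], [-0.02, 0.0, -1.0], [0.0, -1.0, -0.0]]
wrist_force: [-0.2, 0.4, 0.9]
gripper_width: 0.136
```

```bash
python3 - <<'E'
from h import *
d2=cap("scene"); save(d2,"scene9.png",(120,110,380,360),3)
E
```

```text
(no output)
```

View pics/scene9.png

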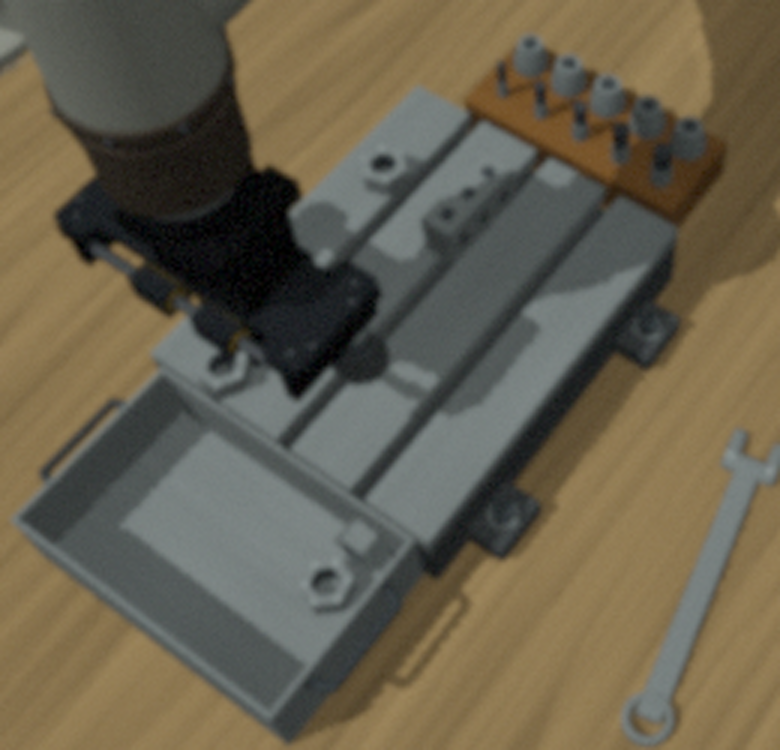

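Nut D is at (228,370) near the edge and tracking well, and the jack hasn't moved.

Request:
{"api": "carry_out", "payload": {
  "steps": [
    [[0,-0.6,0,0,0,0],[0.05,-1.2,0,0,0,0],[0.05,-1.8,0,0,0,0],[0.1,-2.4,0,0,0,0],[0.1,-3.0,0,0,0,0],[0.1,-3.6,0,0,0,0],[0.1,-4.2,0,0,0,0],[0.1,-4.8,0,0,0,0],[0.1,-5.4,0,0,0,0],[0.1,-5.7,0,0,0,0],[0.1,-5.7,0,0,0,0],[0.1,-5.7,2,0,0,0],[0.1,-5.7,5,0,0,0],[0.1,-5.7,7.2,0,0,0],[0.1,-5.7,7.2,0,0,0]]
  ]
}}

```text
time_s: 18.25
tcp_pos: [0.4881, -0.1807, 0.1583]
ee_rot: [[-1.0, 0.004, 0.02], [-0.02, -0.0, -1.0], [-0.004, -1.0, 0.0]]
wrist_force: [-0.3, -0.3, -0.6]
gripper_width: 0.135
```

```bash
python3 - <<'E'
from h import *
d2=cap("scene"); save(d2,"scene10.png",(120,110,380,360),3)
E
```

```text
(no output)
```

View pics/scene10.png

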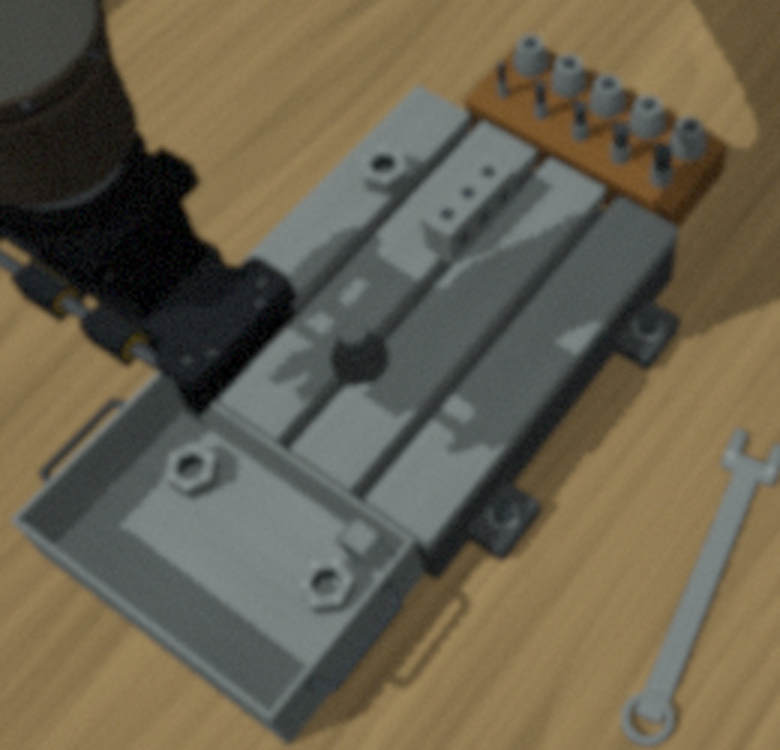

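Nut D is in the tray at (190,467). The last one is nut C.

Request:
{"api": "carry_out", "payload": {
  "steps": [
    [[-0.4,4.5,0,0,0,0.015],[-0.8,9.5,0,0,0,0.03],[-1.2,14.5,0,0,0,0.045],[-1.7,19.5,0,0,0,0.06],[-2.2,24,0,0,0,0.071],[-2.4,26.1,0,0,0,0.071],[-2.4,26.1,-3,0,0,0.071],[-2.4,26.1,-5.5,0,0,0.071],[-2.4,26.1,-6.9,0,0,0.071],[-2.4,26.1,-7.2,0,0,0.071],[-2.35,25.5,-7.2,0,0,0.071],[-2.3,24.9,-7.2,0,0,0.071],[-2.25,24.4,-7.2,0,0,0.071],[-2.2,23.9,-7.2,0,0,0.071],[-2.15,23.4,-7.2,0,0,0.071],[-2.1,22.9,-7.2,0,0,0.071],[-2.05,22.4,-7.2,0,0,0.071],[-2.0,21.8,-7.2,0,0,0.071],[-1.95,21.2,-7.2,0,0,0.071],[-1.9,20.6,-7.2,0,0,0.071]]
  ]
}}

```text
time_s: 20.8
tcp_pos: [0.468, 0.0248, 0.0845]
ee_rot: [[-0.996, -0.0, 0.091], [-0.091, -0.0, -0.996], [0.0, -1.0, 0.0]]
wrist_force: [0.2, 0.4, 0.3]
gripper_width: 0.136
```

```bash
python3 - <<'E'
from h import *
d2=cap("scene"); save(d2,"scene11.png",(120,110,380,360),3)
E
```

```text
(no output)
```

View pics/scene11.png

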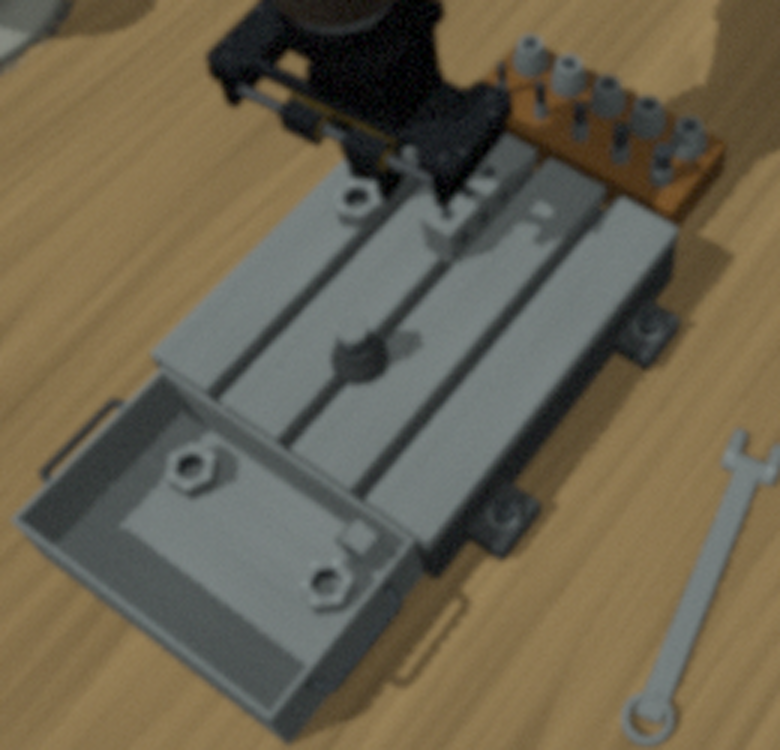

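Request:
{"api": "carry_out", "payload": {
  "steps": [
    [[0.06,-0.7,0,0,0,0],[0.13,-1.5,0,0,0,0],[0.2,-2.3,0,0,0,0],[0.28,-3.1,0,0,0,0],[0.35,-3.9,0,0,0,0],[0.42,-4.7,0,0,0,0],[0.5,-5.5,0,0,0,0],[0.57,-6.3,0,0,0,0],[0.65,-7.1,0,0,0,0],[0.72,-7.9,0,0,0,0],[0.8,-8.7,0,0,0,0],[0.87,-9.5,0,0,0,0],[0.94,-10.3,0,0,0,0],[1.01,-11.1,0,0,0,0],[1.08,-11.9,0,0,0,0],[1.14,-12.5,0,0,0,0],[1.2,-13.1,0,0,0,0],[1.25,-13.7,0,0,0,0]]
  ]
}}

```text
time_s: 23.1
tcp_pos: [0.4805, -0.1121, 0.0846]
ee_rot: [[-0.996, 0.0, 0.091], [-0.091, -0.0, -0.996], [-0.0, -1.0, 0.0]]
wrist_force: [0.0, 0.2, 0.2]
gripper_width: 0.138
```

```bash
python3 - <<'E'
from h import *
d2=cap("scene"); save(d2,"scene12.png",(120,110,380,360),3)
E
```

```text
(no output)
```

View pics/scene12.png

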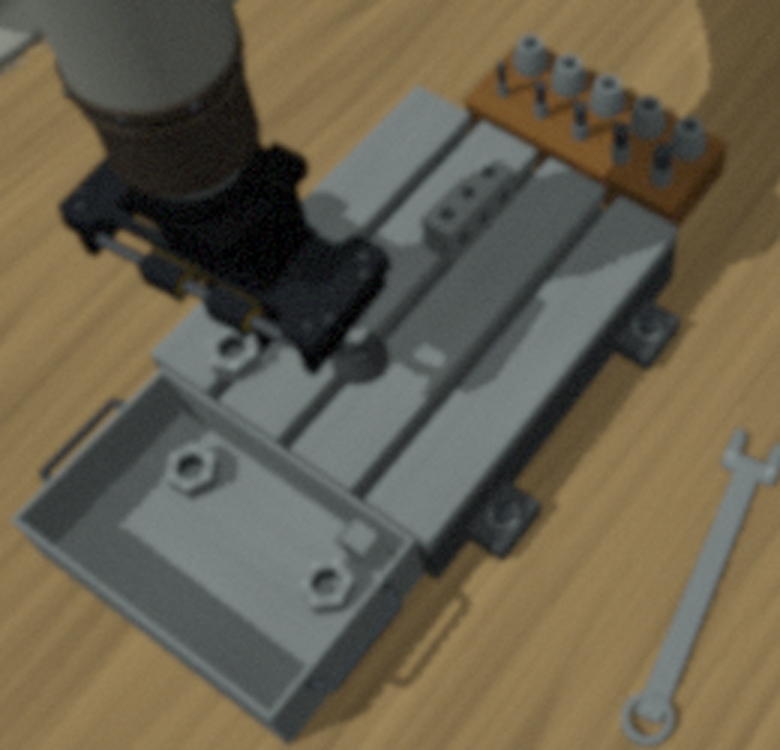

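Request:
{"api": "carry_out", "payload": {
  "steps": [
    [[0.05,-0.6,0,0,0,0],[0.1,-1.2,0,0,0,0],[0.16,-1.8,0,0,0,0],[0.22,-2.4,0,0,0,0],[0.27,-3.0,0,0,0,0],[0.33,-3.6,0,0,0,0],[0.38,-4.2,0,0,0,0],[0.44,-4.8,0,0,0,0],[0.5,-5.4,0,0,0,0],[0.55,-6.0,0,0,0,0],[0.6,-6.6,0,0,0,0],[0.64,-7.0,0,0,0,0],[0.64,-7.0,0,0,0,0],[0.64,-7.0,2,0,0,0],[0.64,-7.0,6,0,0,0],[0.64,-4,11,0,0,0],[0.64,1,15,0,0,0],[0.64,6,17,0,0,0],[0.64,10,18,0,0,0],[0.64,10,18,0,0,0]]
  ]
}}

```text
time_s: 25.65
tcp_pos: [0.4872, -0.0095, 0.2657]
ee_rot: [[-0.995, 0.003, 0.095], [-0.095, 0.001, -0.995], [-0.003, -1.0, -0.001]]
wrist_force: [-0.5, -0.8, -0.0]
gripper_width: 0.136
```

```bash
python3 - <<'E'
from h import *
d2=cap("scene"); save(d2,"scene13.png",(120,110,380,360),3)
d=cap("top"); save(d,"top13.png",(245,80,505,340),2.3)
E
```

```text
(no output)
```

View pics/scene13.png

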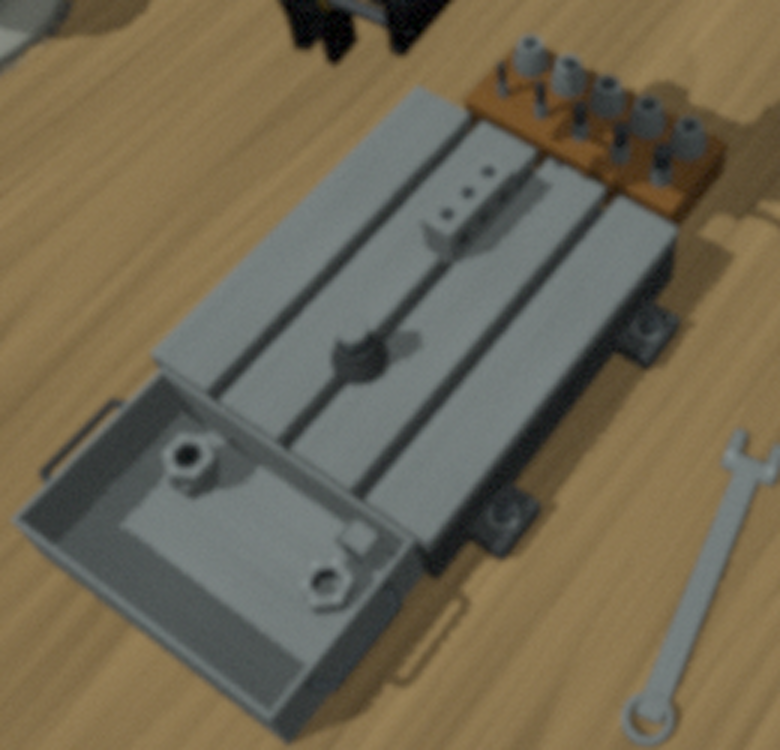

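View pics/top13.png

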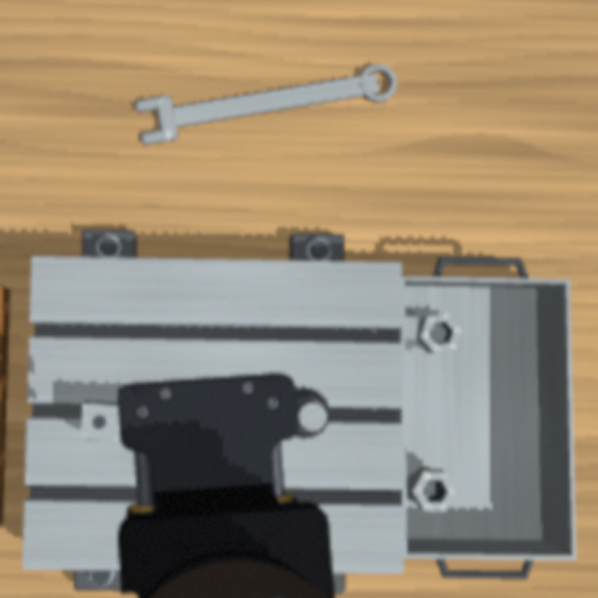

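Nut C is stacked on D at (188,460), with its centre about 27 mm up. Nuts A and B are still in the tray, and the jack, block and spanner look unmoved. One settle check before I hand in.

Request:
{"api": "carry_out", "payload": {
  "steps": [
    [[0,0,0,0,0,0],[0,0,0,0,0,0],[0,0,0,0,0,0],[0,0,0,0,0,0]]
  ]
}}

```text
time_s: 26.25
tcp_pos: [0.4869, -0.0121, 0.2644]
ee_rot: [[-0.996, -0.0, 0.09], [-0.09, -0.0, -0.996], [0.0, -1.0, 0.0]]
wrist_force: [0.8, 0.4, 0.4]
gripper_width: 0.138
```

```bash
python3 - <<'E'
from h import *
d=cap("scene"); a=cv2.imread("pics/scene13.png"); save(d,"scene14.png",(120,110,380,360),3); b=cv2.imread("pics/scene14.png")
print(cv2.absdiff(a,b)[360:].max(), cv2.absdiff(a,b)[360:].mean())
o=cv2.imread("pics/scene1.png")
for n,(x0,y0,x1,y1) in dict(jack=(325,325,392,388),block=(420,155,505,260),span=(615,420,775,745)).items():
    (s,_)=cv2.phaseCorrelate(*[np.float32(cv2.cvtColor(i[y0:y1,x0:x1],6)) for i in (o,b)]); print(n,s)
print(unp(d,[(188/3+120-.33,458/3+110-.33)],.035))
ticket.finish_job()
E
```

```text
16 1.4065044926583388
jack (0.025134028716713885, -0.016000571120713403)
block (0.07027608709649513, -0.0017254815838469995)
span (-0.07111711104624874, -0.00889758275081931)
[[ 0.48980793 -0.19997873  0.035     ]]
the job is handed in; nothing more can be done
```

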